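# Lower the ratchet work rest and lock it down

### The arm

A 6-joint arm with a two-finger parallel gripper is mounted at the origin on a cart in front of the work surface, level with it; the furniture and walls round the work are solid. World frame = base frame: x ahead of the robot, y to its left, z up, the work surface at z = 0. Lengths are in m, angles in rad, forces in N, time in s.
With the tool pointing down it reaches from about 0.3 to 0.775 m from the base axis. Payload 14.6 kg.
Tool frame: the origin (TCP) lies at the very end of the fingers, on their centre line; the grasp point (between the pads) lies 19 mm behind it; y points along the fingers, x is the direction in which the jaws open and shut, and the axes are right-handed (so a half turn about y gives the same grasp; the last joint's range is limited). The gripper opens to 94 mm and grips with 3 to 60 N. Pads are 16 mm wide; open, the fingers measure 119 mm over their backs; the gripper's body (75 mm by 177 mm) begins 78 mm behind the grasp point.
Start: joints at [1.253, 0.3, 1.521, -0, 1.321, -0.067], TCP at [0.136, 0.533, 0.205] pointing down, gripper open.
Joint ranges: [-3.03, 3.03], [-0.79, 2.21], [0.23, 2.52], [-1.04, 4.18], [0, 3.07], [-2.55, 2.55]. Speed limits (rad/s): [2.22, 2.22, 2.57, 3.14, 3.14, 3.14].

### API

Orientations are given as [roll, pitch, yaw] about the fixed x, y, z axes, in that order (R = Rz(yaw) Ry(pitch) Rx(roll)).
In Python, from station import * gives the robot as it stands.
- The arm moves only by the tool send_rows, never from a script. Its argument "series" is text: rows parted by semicolons, each of 7 numbers parted by spaces: the turn, a rotation vector about the tool's x, y, z in units of 5 degrees (1.0 is 5 degrees), then the shift along the tool's x, y, z in cm, then the opening, from -1 (shut) to 1 (fully open). A call has exactly 10 rows; each row is the pose to reach, as a shift and turn from the pose commanded when the call began, along the tool's axes at that moment; what a row does not reach only later rows make up. A row lasts 1/12 s, in which the tool goes at most 41.7 mm and 7.16 degrees, less where a joint would pass 70% of its speed; a pose out of reach is approached as far as the arm can. A call with a gripper value outside its range is refused whole. The fingers move at their own pace and stop on an object; "newtons" is the grip in N (left out, the last holds). Time passes only in rows, so rows that repeat a pose let the fingers close, or fill a call up. It gives the time, the measured TCP pose, the force and the opening at its end, in the units of the state.
- get_obs(): the state, without advancing time (a new reading comes with each control period).
- camera(name): name is "side" or "top"; returns the picture (384x512x3 uint8, red, green, blue); there is no depth.
- camera_info(name): a dict with "K" (3x3 intrinsics, pixels), "R" (3x3) and "t" (3): a world point X has camera coordinates R X + t. Camera axes: x right, y down, z forward; pixel columns grow to the right and rows downward; lengths in m; the calibration is good to about 2 mm. A picture is of the moment at which its call begins. camera_info takes no time and is no camera call.
- hand_in(): hands the job in, once; it reports no verdict.
The state is a dict: "time_s": time; "qpos": joint angles; "joint_vel": joint speeds; "tau": joint torques, N m; "ee_pos": TCP position; "eef_rot": TCP orientation; "force": force on the tool from outside, world axes, zero at the start; "moment": the same for the moment, N m; "grip_width": finger opening in m.
Only numpy, scipy, OpenCV 4.12 (cv2) and the standard library are available. Lean on these libraries where they do the work, as an engineer would, in place of code of your own. Each camera call takes 0.05 s, during which the arm holds its last target. There are 200 camera calls.

### The job

The ratchet work rest bolted to the bench is propped up in the way of the next board. Press the release pad at the outer end of its rocker pawl so that the pawl tips clear of the teeth and stays there, push the arm down by its wooden saddle until it lies fully down on its stop, then press the pawl's other pad, above the toothed hub, so that the pawl is fully home in the teeth again. Do it all by pressing and pushing with the fingertips: grip and lift nothing, do not pull the arm up, and leave the loose things around it where they lie.

Things in the scene. Friction and masses are not known exactly. Their poses are not given: they have to be found in the camera images.
- stand: fixed steel stand: base plate 80 x 280 x 10 mm (y -115 to +165) with cheek plates 36 mm wide over all, up to 98 mm high. Origin on the bench under the arm's pivot; z up, y toward the saddle's side (the pawl is on the -y side), x along the pivot axes. Arm pivot at (0, 0, 62 mm), pawl pivot at (0, -58, 88 mm). Place and yaw differ in each start. Loose tools may lie 55 mm or more from its centre line
- rest_arm (a joint): angle of the arm (rad): -0.04 to 0.04 at the start, sloping up 48 degrees toward +y of the stand; grows as it is pushed down; 0.838 = fully down, level, on its stop. With the pawl in the teeth it moves only about 0.1 rad and must not be forced (a loaded pawl is stiff to press); with the pawl clear it takes under 5 N at the saddle and stays where it is left (stiff pivot, no spring)
- saddle_top (a point): centre of the top face of the arm's wooden saddle, 165 mm out along the arm from its pivot and 20 mm above the arm's centre line; saddle 70 mm (x) x 50 mm (along the arm) x 12 mm. The frame turns with the arm: y outward along it, z square to the face. About 198 mm above the bench at the start, 82 mm when down
- pawl (a joint): angle of the rocker pawl (rad): 0 = nose fully in the teeth (the start, up to 0.02), 0.30 = tipped fully clear, against its stop; above 0.18 the nose is clear of the teeth. It stays where it is left (friction pivot, no spring)
- release_pad (a point): top centre of the ribbed rubber pad (28 x 26 mm) at the pawl's outer end, 49 mm to the -y side of the pawl's pivot, 123 mm above the bench while the pawl is in; pressed down with 1 to 5 N it travels about 15 mm to its stop. The frame turns with the pawl
- lock_pad (a point): top centre of the like pad (28 x 26 mm) at the pawl's inner end, above the toothed hub, 58 mm to the +y side of the pawl's pivot; 123 mm above the bench when the pawl is in, about 138 mm when clear; pressed down with 1 to 5 N it puts the nose back in the teeth, fully only when the arm is fully down and a notch lies under the nose. The frame turns with the pawl
- offcut: wooden offcut 42 x 80 x 36 mm (loose bystander, lying on the bench; origin at the middle of its underside), not to be moved
- pliers: pliers 160 x 44 x 14 mm (loose bystander, lying on the bench; origin at the middle of its underside), not to be moved
- spanner: small spanner 129 x 31 x 8 mm (loose bystander, lying on the bench; origin at the middle of its underside), not to be moved
- driver: screwdriver 200 x 29 x 26 mm (loose bystander, lying on the bench; origin at the middle of its underside), not to be moved
- sanding: sanding block 110 x 58 x 30 mm (loose bystander, lying on the bench; origin at the middle of its underside), not to be moved
- pencil: pencil 166 x 8 x 8 mm (loose bystander, lying on the bench; origin at the middle of its underside), not to be moved

How it is judged:
By the outcome, as a careful person would: the job done as asked, in the order asked, and still so for the second after the job is handed in, with the robot touching nothing.
It also fails if it takes over 54 s, if anything falls off the work surface, if the arm or the gripper's body presses on something with over 40 N, if the wrist force passes 120 N, or if a joint passes its speed limit or range.

## Working session

There is one attempt and no reset: what is moved stays moved. The work goes in short steps, Python scripts to look and compute and a tool call to move; the robot and the scene stay as the last step left them, time stands still between calls to the robot, and variables do not carry over. Pictures are saved under pics/ and viewed, on a budget of 10 in all, crops included, one or two more only if the job needs it, and the job is handed in when it is done.

Besides the shell and the picture viewer there is one more tool, called as name(argument=value, ...), one argument or row to a line, values as JSON. send_rows: Moves the arm, as the interface text tells. Its arguments: {"type":"object","properties":{"series":{"type":"string"},"newtons":{"type":"number"}},"required":["series"]}

```bash
mkdir -p pics; ls; python3 - <<'E'
from station import *
import cv2
o=get_obs();print(o['time_s'],o['ee_pos'],o['eef_rot'],o['grip_width'])
for n in ('side','top'):
    cv2.imwrite(f'pics/{n}0.png',camera(n)[:,:,::-1]); i=camera_info(n); print(n,i['K'].tolist(),i['R'].tolist(),i['t'].tolist())
E
```

```text
pics
0.0 [0.13642684 0.53253532 0.20490279] [-1.57073874e+00  1.14688732e-03  1.31999924e+00] 0.09376141751851913
side [[446.06302957095113, 0.0, 258.97341826238915], [0.0, 446.06302957095113, 192.59166917428703], [0.0, 0.0, 1.0]] [[-0.9528781136841904, -0.30331289529781597, 0.004958629620689104], [-0.13860400789257324, 0.4207775292272904, -0.8965127996261362], [0.2698374130060073, -0.8549547113405676, -0.4429900812645725]] [0.48844717874074156, 0.2167437324036591, 1.2397613913190026]
top [[389.37252251428885, 0.0, 249.55448568760247], [0.0, 389.37252251428885, 192.6755859513415], [0.0, 0.0, 1.0]] [[0.006720342444306928, -0.999901727278469, 0.012303364700975247], [-0.9884557366234586, -0.008504739541884479, -0.15127103536863956], [0.15136080646457567, -0.011144738258867441, -0.9884157531502291]] [-0.00868933142648371, 0.5001995225306133, 1.028003813758128]
```

View pics/side0.png

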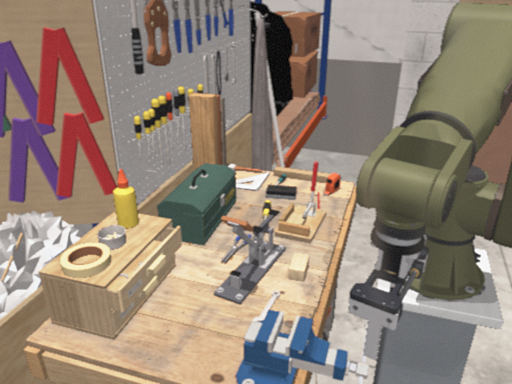

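View pics/top0.png

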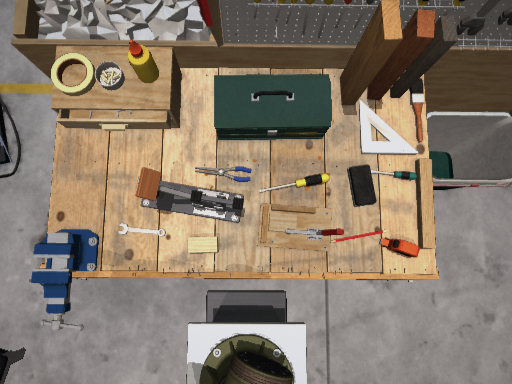

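The top view shows the stand at about (195,198), saddle (brown) at (148,183), and pawl end near (240,208). In the side view the stand is at about (250,265). I'll crop in closer on both.

```bash
python3 - <<'E'
import cv2,numpy as np
a=cv2.imread('pics/top0.png')[155:245,125:260]; b=cv2.imread('pics/side0.png')[190:310,205:320]
a=cv2.resize(a,None,fx=5,fy=5,interpolation=2);b=cv2.resize(b,None,fx=5,fy=5,interpolation=2)
cv2.imwrite('pics/a.png',a);cv2.imwrite('pics/b.png',b)
E
```

```text
(no output)
```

View pics/a.png

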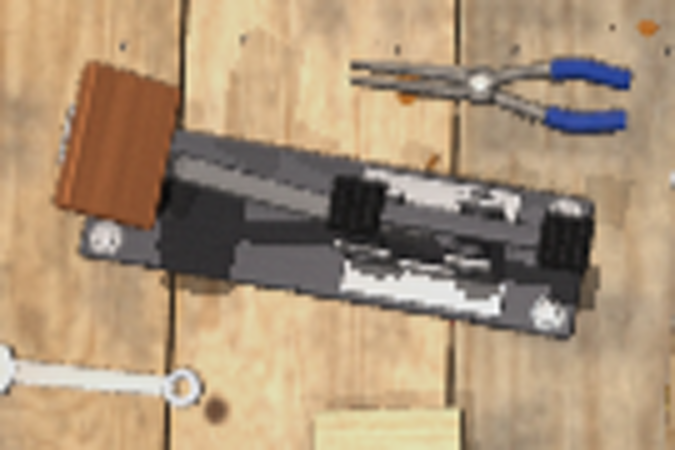

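View pics/b.png

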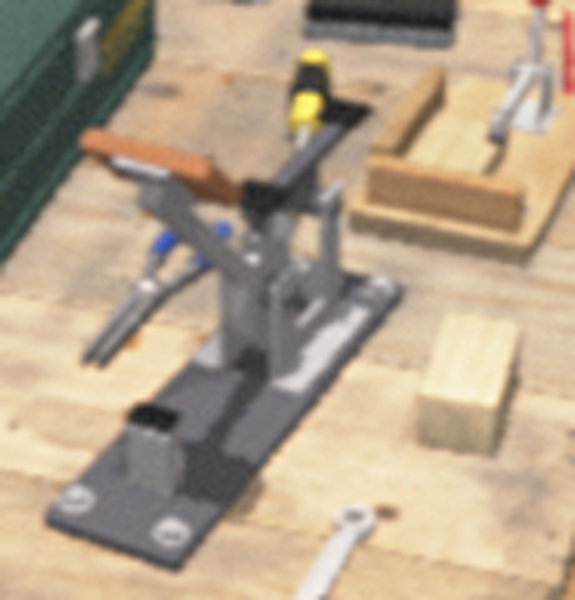

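Crop A: lock pad at (358,205), release pad at (567,240), saddle top at (118,143). Crop B: lock pad at (262,195), release pad at about (350,113). The pliers lie on the far side, and the spanner and offcut on the near side.

```bash
cat >h.py <<'E'
from station import *
import numpy as np, cv2
from scipy.spatial.transform import Rotation as Ro
def ray(n,uv):
    i=camera_info(n);K,R,t=[np.array(i[k]) for k in 'KRt']
    return -R.T@t, R.T@np.linalg.solve(K,[*uv,1])
def onplane(n,uv,z):
    c,d=ray(n,uv); return c+d*(z-c[2])/d[2]
def tri(u1,u2):
    (c,d),(e,f)=ray('top',u1),ray('side',u2)
    s=np.linalg.lstsq(np.c_[d,-f],e-c,rcond=None)[0]
    return (c+d*s[0]+e+f*s[1])/2, np.linalg.norm(c+d*s[0]-e-f*s[1])
def delta(P,yaw=None):
    o=get_obs();R=Ro.from_euler('xyz',o['eef_rot'])
    return R.inv().apply(np.array(P)-o['ee_pos'])*100
E
python3 - <<'E'
from h import *
f=lambda x,y,a,b:(a+(x+.5)/5-.5,b+(y+.5)/5-.5)
L=f(358,205,125,155);Re=f(567,240,125,155);S=f(118,143,125,155)
Lp,Rp=onplane('top',L,.123),onplane('top',Re,.123)
print(Lp,Rp,np.linalg.norm(Lp-Rp),onplane('top',S,.198))
print(tri(L,f(262,195,205,190)),tri(Re,f(350,113,205,190)))
d=(Lp-Rp)/np.linalg.norm(Lp-Rp);O=(Lp+Rp)/2+d*.0535; print('yaw d',d,np.arctan2(d[1],d[0]))
O=(Lp+Rp)/2+d*(.058-.0045)  # pads at -107, 0
print('O',O, O+d*.0955)
E
```

```text
[0.47867251 0.12998805 0.123     ] [0.46183511 0.02489419 0.123     ] 0.10643410086244089 [0.49601395 0.23261966 0.198     ]
(array([0.47822524, 0.13010669, 0.12064459]), np.float64(0.0015925890646595181)) (array([0.46019188, 0.02454658, 0.11928349]), np.float64(0.004275903668277357))
yaw d [0.15819556 0.9874078  0.        ] 1.4119333899260045
O [0.47871727 0.13026744 0.123     ] [0.49382495 0.22456488 0.123     ]
```

send_rows(
  series="0 0 0 -1 -2 -1 -1; 0 -0.2 0 -3 -4 -3 -1; 0 -0.4 0 -5 -4 -5.5 -1; 0 -0.6 0 -7.5 -4 -8 -1; 0 -0.8 0 -10 -4 -10.5 -1; 0 -1 0 -12 -4 -13 -1; 0 -1 0 -14.5 -4 -15.5 -1; 0 -1 0 -17 -4 -18 -1; 0 -1 0 -19 -4 -20.5 -1; 0 -1 0 -21 -4 -22.5 -1",
  newtons=20,
)

```text
time_s: 0.93
ee_pos: [0.3031, 0.2718, 0.2454]
eef_rot: [-1.571, 0.0, 1.407]
force: [0.3, 0.8, -0.2]
grip_width: 0.0301
```

```bash
python3 -c "
from h import *
o=get_obs();print(o['time_s'],o['ee_pos'],o['eef_rot'],o['grip_width'],delta([.462,.025,.165]))"
```

```text
0.9333 [0.30309173 0.2718452  0.24536289] [-1.57082948e+00  9.11639387e-05  1.40685037e+00] 0.030111437188558108 [-21.75920966   8.03892627 -19.70630201]
```

send_rows(
  series="0 0 0 -2.5 0 -2.3 -1; 0 0 0 -5 0 -4.6 -1; 0 0 0 -7.5 0 -7 -1; 0 0 0 -10 0 -9.3 -1; 0 0 0 -12.5 0 -11.6 -1; 0 0 0 -15 0 -14 -1; 0 0 0 -17.5 2 -16 -1; 0 0 0 -20 4 -18 -1; 0 0 0 -21.7 6 -19.7 -1; 0 0 0 -21.7 8 -19.7 -1",
)

```text
time_s: 1.77
ee_pos: [0.4627, 0.0243, 0.1642]
eef_rot: [-1.571, 0.0, 1.404]
force: [0.3, 0.0, -0.3]
grip_width: 0.0004
```

```bash
python3 - <<'E'
from h import *
o=get_obs();print(o['time_s'],o['ee_pos'],o['eef_rot'],o['grip_width'],delta([.461,.025,.123]))
a=camera('side')[:,:,::-1][150:300,195:345];b=camera('top')[:,:,::-1][140:290,125:275]
cv2.imwrite('pics/c.png',np.hstack([cv2.resize(i,(400,400),interpolation=2) for i in(a,b)]))
E
```

```text
1.7667 [0.46273276 0.02434289 0.16417345] [-1.57086672e+00  4.69533641e-04  1.40430899e+00] 0.00038876452923931166 [0.03802064 4.11731496 0.18206003]
```

View pics/c.png

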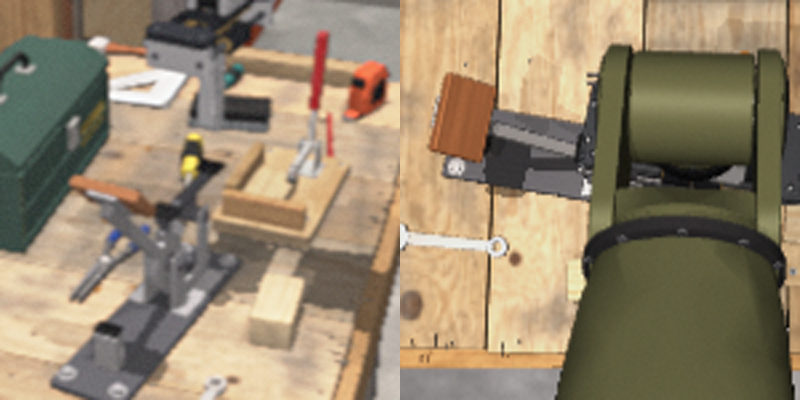

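The fingertip hangs about 4 cm above the release pad, lined up with it. Pressing, following the pad's arc outward.

send_rows(
  series="0 0 0 0 1 0.1 -1; 0 0 0 0 2 0.1 -1; 0 0 0 0 3 0.1 -1; 0 0 0 0 3.6 0.1 -1; 0 0 0 0 4 0.1 -1; 0 0 0 -0.1 4.3 0.1 -1; 0 0 0 -0.2 4.6 0.1 -1; 0 0 0 -0.3 4.9 0.1 -1; 0 0 0 -0.5 5.2 0.1 -1; 0 0 0 -0.5 5.2 0.1 -1",
)

```text
time_s: 2.7
ee_pos: [0.4595, 0.0223, 0.1131]
eef_rot: [-1.571, -0.0, 1.407]
force: [-0.8, -0.6, 0.8]
grip_width: 0.0007
```

send_rows(
  series="0 0 0 -0.1 0.1 0 -1; 0 0 0 -0.1 0.2 0 -1; 0 0 0 -0.2 0.3 0 -1; 0 0 0 -0.2 0.4 0 -1; 0 0 0 -0.3 0.5 0 -1; 0 0 0 -0.3 0.5 0 -1; 0 0 0 -0.3 0.6 0 -1; 0 0 0 -0.3 0.6 0 -1; 0 0 0 -0.3 0.6 0 -1; 0 0 0 -0.3 0.6 0 -1",
)

```text
time_s: 3.53
ee_pos: [0.4593, 0.0196, 0.1079]
eef_rot: [-1.571, 0.0, 1.407]
force: [-2.2, -1.5, 7.4]
grip_width: 0.0003
```

```bash
python3 - <<'E'
from h import *
o=get_obs();print(o['time_s'],o['ee_pos'],o['force'])
a=camera('side')[:,:,::-1][185:305,215:315]
cv2.imwrite('pics/d.png',cv2.resize(a,None,fx=5,fy=5,interpolation=2))
E
```

```text
3.5333 [0.45928855 0.01956406 0.10791526] [-2.15386547 -1.47328587  7.3618543 ]
```

View pics/d.png

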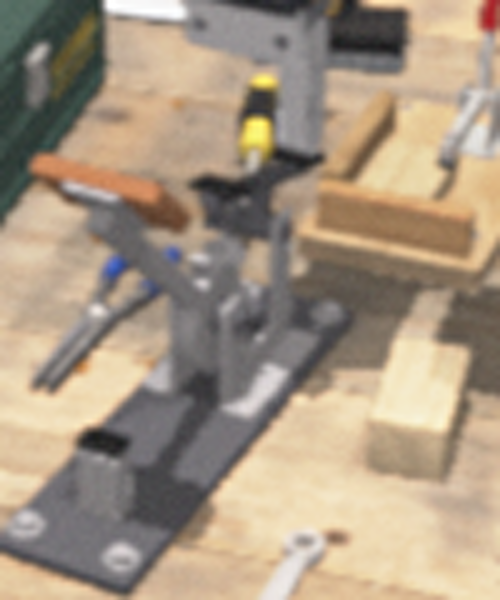

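The lock pad has risen and tilted at about (250,210) in the crop, and the force stepped up to 7 N, so the pawl is against its stop. Next: lift and move above the saddle.

send_rows(
  series="0 0 0 0 -3 0 -1; 0 0 0 0 -6 0 -1; 0 0 0 0 -9.5 0 -1; 0 0 0 1 -13 0 -1; 0 0 0 4 -15 0 -1; 0 0 0 7.5 -15 0 -1; 0 0 0 11 -15 0 -1; 0 0 0 15 -15 0 -1; 0 0 0 18 -14.5 0 -1; 0 0 0 19.5 -13 0 -1",
)

```text
time_s: 4.42
ee_pos: [0.4912, 0.2154, 0.2384]
eef_rot: [-1.573, -0.002, 1.409]
force: [0.4, -0.3, -0.5]
grip_width: 0.0007
```

```bash
python3 - <<'E'
from h import *
o=get_obs();print(o['time_s'],o['ee_pos'],o['force'])
O=np.array([.4787,.1303,0]);d=np.array([.158,.987,0])
for th in np.linspace(0,.838,11):
    a=.838-th
    P=O+d*(.165*np.cos(a)-.02*np.sin(a)-.012)+[0,0,.062+.165*np.sin(a)+.02*np.cos(a)]
    print(round(th,2),delta(P).round(2))
a=camera('side')[:,:,::-1][165:305,215:315]
cv2.imwrite('pics/e.png',cv2.resize(a,None,fx=4,fy=4,interpolation=2))
E
```

```text
4.4167 [0.49124945 0.21544355 0.23843674] [ 0.4011133  -0.31690381 -0.50897512]
0.0 [-0.27  4.04 -0.1 ]
0.08 [ 0.84  4.89 -0.09]
0.17 [ 1.87  5.83 -0.09]
0.25 [ 2.81  6.85 -0.09]
0.34 [ 3.67  7.95 -0.08]
0.42 [ 4.43  9.11 -0.08]
0.5 [ 5.09 10.34 -0.07]
0.59 [ 5.65 11.61 -0.07]
0.67 [ 6.1  12.93 -0.06]
0.75 [ 6.44 14.28 -0.06]
0.84 [ 6.66 15.66 -0.06]
```

View pics/e.png

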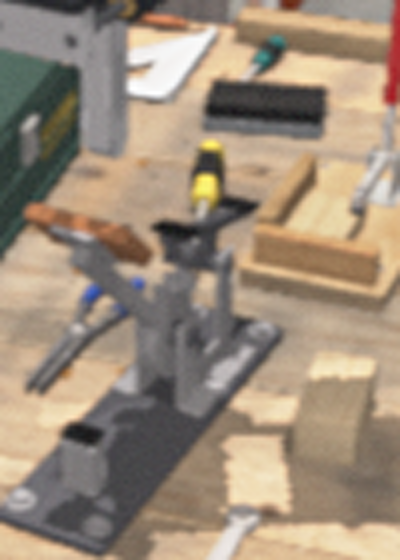

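The pawl stays tipped clear and the fingertip is above the saddle. Pushing the arm down along its arc.

send_rows(
  series="0 0 0 -0.2 1.5 -0.1 -1; 0 0 0 -0.3 3 -0.1 -1; 0 0 0 -0.3 3.7 -0.1 -1; 0 0 0 -0.2 4.1 -0.1 -1; 0 0 0 0.2 4.6 -0.1 -1; 0 0 0 0.8 5.1 -0.1 -1; 0 0 0 1.4 5.6 -0.1 -1; 0 0 0 1.9 6.1 -0.1 -1; 0 0 0 2.4 6.6 -0.1 -1; 0 0 0 2.8 7.1 -0.1 -1",
)

```text
time_s: 5.3
ee_pos: [0.4966, 0.2403, 0.1662]
eef_rot: [-1.571, -0.0, 1.408]
force: [0.7, 0.6, 2.8]
grip_width: 0.0004
```

send_rows(
  series="0 0 0 0.4 0.6 0 -1; 0 0 0 0.9 1.2 0 -1; 0 0 0 1.3 1.8 0 -1; 0 0 0 1.6 2.4 0 -1; 0 0 0 2 3 0 -1; 0 0 0 2.3 3.6 0 -1; 0 0 0 2.6 4.2 0 -1; 0 0 0 2.8 4.8 0 -1; 0 0 0 3.1 5.5 0 -1; 0 0 0 3.3 6.2 0 -1",
)

```text
time_s: 6.13
ee_pos: [0.5017, 0.2723, 0.1037]
eef_rot: [-1.571, 0.0, 1.407]
force: [0.3, 0.5, 2.1]
grip_width: 0.0004
```

send_rows(
  series="0 0 0 0.1 0.4 0 -1; 0 0 0 0.2 0.8 0 -1; 0 0 0 0.3 1.2 0 -1; 0 0 0 0.4 1.6 0 -1; 0 0 0 0.5 1.9 0 -1; 0 0 0 0.5 2.1 0 -1; 0 0 0 0.5 2.2 0 -1; 0 0 0 0.5 2.3 0 -1; 0 0 0 0.5 2.3 0 -1; 0 0 0 0.5 2.3 0 -1",
)

```text
time_s: 6.97
ee_pos: [0.5027, 0.2772, 0.0822]
eef_rot: [-1.571, -0.001, 1.407]
force: [-3.5, -0.1, 6.9]
grip_width: 0.0002
```

send_rows(
  series="0 0 0 0 0.1 0 -1; 0 0 0 0 0.2 0 -1; 0 0 0 0 0.2 0 -1; 0 0 0 0 0.2 0 -1; 0 0 0 0 0.2 0 -1; 0 0 0 0 0.2 0 -1; 0 0 0 0 0.2 0 -1; 0 0 0 0 0.2 0 -1; 0 0 0 0 0.2 0 -1; 0 0 0 0 0.2 0 -1",
)

```text
time_s: 7.8
ee_pos: [0.5028, 0.2773, 0.0819]
eef_rot: [-1.572, -0.001, 1.407]
force: [-10.5, -4.0, 24.8]
grip_width: 0.0008
```

```bash
python3 -c "
from h import *
o=get_obs();print(o['time_s'],o['ee_pos'],o['force'],delta([.4787,.1303,.138]))"
```

```text
7.8 [0.50284496 0.2772508  0.08188156] [-10.46733494  -4.04946421  24.81402515] [-14.88572865  -5.6287464   -0.0163312 ]
```

send_rows(
  series="0 0 0 0 -1 0 -1; 0 0 0 0 -4 0 -1; 0 0 0 0 -7.5 0 -1; 0 0 0 -2 -10 0 -1; 0 0 0 -5 -10 0 -1; 0 0 0 -8.5 -10 0 -1; 0 0 0 -11.5 -10 0 -1; 0 0 0 -14 -10 0 -1; 0 0 0 -15.5 -9 0 -1; 0 0 0 -15.5 -8 0 -1",
)

```text
time_s: 8.63
ee_pos: [0.4774, 0.1219, 0.1598]
eef_rot: [-1.572, -0.0, 1.405]
force: [0.2, 1.0, 0.3]
grip_width: 0.0005
```

```bash
python3 - <<'E'
from h import *
o=get_obs();print(o['time_s'],o['ee_pos'],o['force'],delta([.4787,.1303,.123]))
a=camera('side')[:,:,::-1][165:305,205:315]
cv2.imwrite('pics/f.png',cv2.resize(a,None,fx=4,fy=4,interpolation=2))
E
```

```text
8.6333 [0.47736389 0.1219066  0.15982234] [0.17033128 1.00297322 0.25170567] [0.84917018 3.68238288 0.01245162]
```

View pics/f.png

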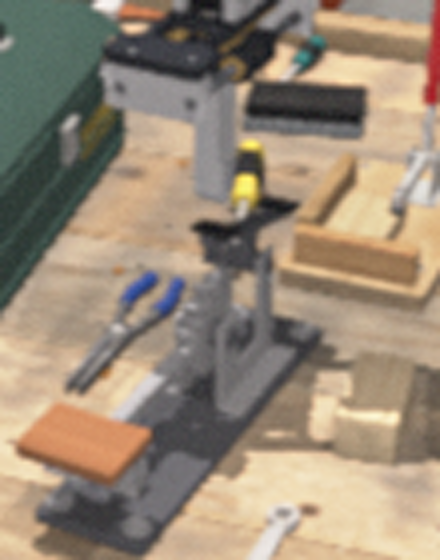

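The arm lies level with the saddle at (85,440). The pawl is still tipped and the fingertip is above the lock pad at (220,225). Pressing the lock pad, following its arc.

send_rows(
  series="0 0 0 0 0.8 0 -1; 0 0 0 0 1.5 0 -1; 0 0 0 0 1.9 0 -1; 0 0 0 0.1 2.2 0 -1; 0 0 0 0.2 2.5 0 -1; 0 0 0 0.4 2.8 0 -1; 0 0 0 0.6 3.1 0 -1; 0 0 0 0.7 3.4 0 -1; 0 0 0 0.8 3.6 0 -1; 0 0 0 0.8 3.6 0 -1",
)

```text
time_s: 9.52
ee_pos: [0.4787, 0.1321, 0.1233]
eef_rot: [-1.571, -0.0, 1.407]
force: [-0.2, 0.5, 0.6]
grip_width: 0.0002
```

send_rows(
  series="0 0 0 0 0.1 0 -1; 0 0 0 0 0.2 0 -1; 0 0 0 0 0.2 0 -1; 0 0 0 0 0.3 0 -1; 0 0 0 0 0.3 0 -1; 0 0 0 0 0.3 0 -1; 0 0 0 0 0.3 0 -1; 0 0 0 0 0.3 0 -1; 0 0 0 0 0.3 0 -1; 0 0 0 0 0.3 0 -1",
)

```text
time_s: 10.35
ee_pos: [0.4792, 0.1324, 0.1224]
eef_rot: [-1.573, -0.001, 1.407]
force: [-7.2, 2.4, 22.2]
grip_width: 0.0008
```

The pad is solid at 0.122 m, so the pawl is home. Lifting straight up and away to check.

send_rows(
  series="0 0 0 0 -1 0 -1; 0 0 0 0 -3 0 -1; 0 0 0 0 -6 0 -1; 0 0 0 0 -9 0 -1; 0 0 0 0 -12 0 -1; 0 0 0 0 -14 2 -1; 0 0 0 0 -14 5 -1; 0 0 0 0 -14 8 -1; 0 0 0 0 -14 10 -1; 0 0 0 0 -14 10 -1",
)

```text
time_s: 11.18
ee_pos: [0.3775, 0.1484, 0.2609]
eef_rot: [-1.571, -0.0, 1.408]
force: [-0.1, -0.3, 0.4]
grip_width: 0.0003
```

```bash
python3 - <<'E'
from h import *
o=get_obs();print(o['time_s'],o['ee_pos'],o['force'])
a=camera('side')[:,:,::-1][165:305,205:315]
cv2.imwrite('pics/g.png',cv2.resize(a,None,fx=4,fy=4,interpolation=2))
E
```

```text
11.1833 [0.37752103 0.14839102 0.26085323] [-0.06026946 -0.26299752  0.40016025]
```

View pics/g.png

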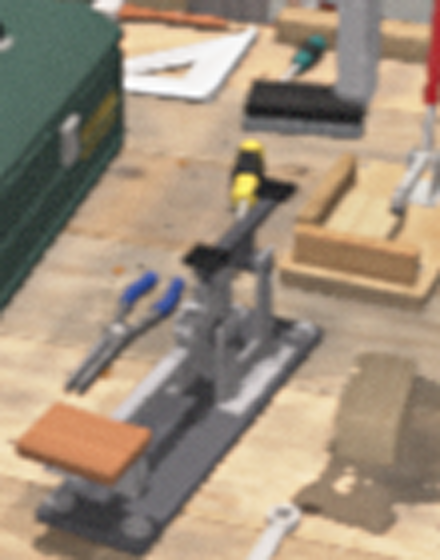

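The arm is level with the saddle at (85,440). The lock pad is back at about (207,256), which is full-image (257,229), the same as at the start. The release pad is up again and the tools look unmoved.

```bash
python3 -c "
from station import *
print(hand_in())"
```

```text
the job is handed in; nothing more can be done
None
```

The work rest is down on its stop with the pawl home in the teeth again, and the job was handed in at about 11 s of robot time. I did it all by pressing with closed fingertips; nothing was gripped or lifted.

- **Release pad:** I pressed it down about 15 mm until it met its stop at 7 N. The next pictures showed the pawl staying tipped clear.
- **Arm:** I pushed the saddle down its arc with 2–3 N. It stopped at a height of 0.082 m, as expected for fully down. I then pressed it to 25 N to make sure it was on the stop.
- **Lock pad:** I pressed it to 0.122 m, against 0.123 m stated for the pawl fully in, where it held solid at 22 N. That is firmer than the 1 to 5 N given for the pads, but well under the limits.

In the last picture the lock pad is within a pixel of where it started and the arm is level. The loose tools in view look unmoved, and the robot is clear of everything with no contact force. I did not measure the bystanders' positions, and the sanding block and pencil only came into view in part. No check failed or disagreed.

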